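Tap the length stop to its mark

ROBOT

A 6-joint arm with a two-finger parallel gripper is mounted at the origin on a cart in front of the work surface, level with it; the furniture and walls round the work are solid. World frame = base frame: x ahead of the robot, y to its left, z up, the work surface at z = 0. Lengths are in mm, angles in rad, forces in N, time in s.
With the tool pointing down it reaches from about 275 to 750 mm from the base axis. Payload 10.2 kg.
Tool frame: the origin (TCP) lies midway between the tips of the shut fingers; the grasp point (between the pads) lies grip_depth behind it (grip_depth is the distance from the TCP to the grasp point, in mm); z points along the fingers, y is the line along which they close (so a half turn about z gives the same grasp; the last joint's range is limited). The gripper opens to 85 mm and grips with 20 to 120 N. Pads are 22 mm wide; open, the fingers measure 114 mm over their backs; the gripper's body (76 mm by 85 mm) begins 54 mm behind the grasp point. The pads swing forward as they close: fully open they stand 13 mm farther back than shut.
Start: joints at [0.953, 0.313, 1.498, -0, 1.331, -0.223], TCP at [201.94, 484.615, 231.294] pointing down, gripper open.
Joint ranges: [-2.94, 2.94], [-0.97, 2.17], [0.19, 2.56], [-1.23, 4.37], [0.02, 3.11], [-2.88, 2.88]. Speed limits (rad/s): [2.39, 2.39, 3.01, 3.14, 3.14, 3.14].

INTERFACE

Orientations are given as a unit quaternion [w, x, y, z].
In Python, from rig import * gives the robot as it stands.
- The arm moves only by the tool servo_tool, never from a script. Its argument "commands" is a list of rows, each a list of 3 entries, a list of its own where there are three numbers: the gripper command: -1 is fully open, 1 is shut, values between are in proportion, then the shift along the tool's x, y, z in m, then the turn, a rotation vector about the tool's x, y, z in units of 6 degrees (1.0 is 6 degrees). In form: [[grip, [dx, dy, dz], [ax, ay, az]], ...]. A call has 1 to 10 rows; each row shifts and turns the commanded pose from where the row before left it, along the tool's axes as they then stand; what a row does not reach is not made up. A row lasts 1/12 s, in which the tool goes at most 41.7 mm and 7.16 degrees, less where a joint would pass 70% of its speed; a pose out of reach is approached as far as the arm can. A call is refused whole if a number of a shift passes 0.0417 or a number of a turn 1, either way. A call with a gripper value outside its range is refused whole. The fingers move at their own pace and stop on an object; "squeeze" is the grip in N (left out, the last holds). Time passes only in rows, so rows that do not move let the fingers close. It gives the time, the measured TCP pose, the force, the opening and the grip force at its end, in the units of the state.
- sense(): the state, without advancing time (a new reading comes with each control period).
- capture(name): name is "scene" or "top"; returns a dict with "pixels" (384x512x3 uint8, red, green, blue), "z_map" (384x512 float32, mm along the optical axis (not along the pixel's ray), 0 where there is no reading), "fx", "fy", "cx", "cy" (pixels), "distortion" ([k1, k2, p1, p2, k3] as OpenCV has them; the pictures are not rectified), "rvec" (rotation vector, rad) and "tvec" (3), from world to camera coordinates, as OpenCV has them. Camera axes: x right, y down, z forward; pixel columns grow to the right and rows downward; lengths in mm; the calibration is good to about 2 mm. A picture is of the moment at which its call begins.
- finish_job(): hands the job in; it is judged then, once.
The state is a dict: "time_s": time; "joints": joint angles; "dq": joint speeds; "tau": joint torques, N m; "eef_pos": TCP position; "ee_rot": TCP orientation; "force": force on the tool from outside, world axes, zero at the start; "wrist_torque": the same for the moment, N m; "grip_width": opening from 0.0 (shut) to 1.0 (fully open); "grip_force": force on a finger pad.
Only numpy, scipy, OpenCV 4.12 (cv2) and the standard library are available. Lean on these libraries where they do the work, as an engineer would, in place of code of your own. Each camera call takes 0.05 s, during which the arm holds its last target. There are 200 camera calls.

TASK

Set the length stop for the next batch of battens: slide the stiff wooden stop block along its board until its small steel pointer stands opposite the tip of the pointed steel plate (not the round steel plate). Do it in two or more short taps: end the first one clearly short of the pointed plate and take the hand off the block to look, then nudge it the rest of the way, never pushing the pointer past that plate.

Things in the scene. Friction and masses are not known exactly. Their poses are not given: they have to be found in the camera images.
- stop_board: Fixed plywood board, 160 x 330 x 15 mm (x, y, z), flat on the worktop; the stop block slides on its low aluminium strip (top 22 mm up) along its y. Origin: centre of underside. +y: its left end, with a low steel end bar; the right end is open. Its -x side, towards the robot, bears ticks and two dark steel plates 4 mm thick, one pointed, one round (30 mm, for another job), in either order.
- stop (a joint): Travel of the stop block to the board's +y, m, 0 to 0.225. At q its centre is at board x 0.022, y -0.12 + q. Dark wood, 90 x 90 mm, 19 to 57 mm above the worktop, too wide to grip: push its right (-y) face, 45 mm from its centre. Stiff (about 6 N, a little more when fast), stays where left. It starts near the right end; the pointed plate is always farther left.
- stop_pointer (a point): Tip of the small steel pointer that sticks out 11 mm from the middle of the block's side nearest the robot; 20 mm above the worktop, at board x -0.034 and the same board y as the block's centre. Moves with the block.
- arrow_mark: The pointed steel plate, a strip with one end cut to a right-angled point, 40 long x 28 wide x 4 mm, fixed on the board. Origin: underside at its tip, which points to the board's +x, at the block's path; axes parallel to the board's. Right when the pointer's y in this frame is 0: tip opposite tip.

How it is judged (in metres and radians):
On the way:
1. after a first tap the block rests, untouched, at least 15 mm from where it began and with its pointer still more than 15 mm short of the tip of the pointed plate (distance of stop_pointer from where it was at the start of the episode above 0.015 m and y of stop_pointer in the frame of arrow_mark below -0.015 m and velocity of joint stop between -0.003 and 0.003 m/s and contact force between the fingers and anything else below 0.3 N), for 0.2 s.
At the end, for the whole second after the job is handed in: The block is at rest with its pointer within 12 mm, along the board, of the tip of the pointed steel plate (y of stop_pointer in the frame of arrow_mark between -0.012 and 0.012 m and velocity of joint stop between -0.003 and 0.003 m/s); the robot touches nothing.
It fails at once if the pointer is pushed past the pointed plate (more than 14 mm beyond its tip) (y of stop_pointer in the frame of arrow_mark above 0.014 m).
It also fails if it takes over 61 s, if anything falls off the work surface, if the arm or the gripper's body presses on something with over 40 N, if the wrist force passes 120 N, or if a joint passes its speed limit or range.

## Working session

There is one attempt and no reset: what is moved stays moved. The work goes in short steps, Python scripts to look and compute and a tool call to move; the robot and the scene stay as the last step left them, time stands still between calls to the robot, and variables do not carry over. Pictures are saved under pics/ and viewed, at most 10 in all, crops included, and the job is handed in when it is done.

Besides the shell and the picture viewer there is one more tool, called after "Call:" in YAML: its name, and indented under it one key for each argument. servo_tool: Moves the arm, as the interface text tells. Its arguments: {"type":"object","properties":{"commands":{"type":"array"},"squeeze":{"type":"number"}},"required":["commands"]}

```bash
mkdir -p pics; cat > h.py <<'E'
from rig import *
import numpy as np, cv2
def shot(n,f,crop=None,s=1):
    c=capture(n); im=c["pixels"][:,:,::-1]; np.savez(''+f+'.npz',**c)
    if crop: a,b,d,e=crop; im=im[b:e,a:d]
    im=cv2.resize(np.ascontiguousarray(im),None,fx=s,fy=s,interpolation=cv2.INTER_CUBIC); cv2.imwrite(f'pics/{f}.png',im); return c
def world(c,u,v,z):
    K=np.array([[c['fx'],0,c['cx']],[0,c['fy'],c['cy']],[0,0,1.]]).astype(float)
    p=cv2.undistortPoints(np.array([[[u,v]]],float),K,np.array(c['distortion'],float))[0,0]
    R=cv2.Rodrigues(np.array(c['rvec'],float))[0]; t=np.array(c['tvec'],float).ravel()
    o=-R.T@t; d=R.T@np.array([p[0],p[1],1]); return o+d*(z-o[2])/d[2]
E
python3 -c "
from h import *
shot('top','top1',None,1.5);shot('scene','sc1',None,1.5);print(sense())"
```

```text
{'time_s': 0.1, 'joints': array([ 9.52578335e-01,  3.13387057e-01,  1.49832144e+00, -1.41915811e-06,
        1.33104754e+00, -2.23381423e-01]), 'dq': array([ 0.0001384 , -0.00237905, -0.00196317,  0.00037167, -0.00160539,
       -0.00010511]), 'tau': array([ 1.96040819e-03, -4.12905586e+01, -2.60143965e+01, -1.94960598e-04,
        3.02560904e-03, -3.50264850e-05]), 'eef_pos': array([201.81278164, 484.41549336, 230.81082666]), 'ee_rot': array([-2.36986209e-04,  1.96138220e-01,  9.80576086e-01, -5.31227311e-04]), 'force': array([-0.39230562,  0.50440503, -0.08567872]), 'wrist_torque': array([-0.0708651 , -0.00724458, -0.02148615]), 'grip_force': 0.0, 'grip_width': 1.0005732983351745}
```

View pics/top1.png

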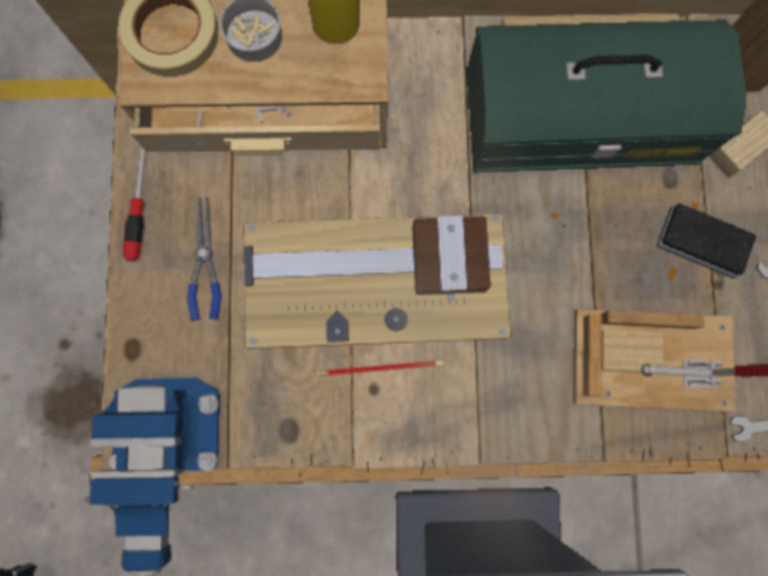

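View pics/sc1.png

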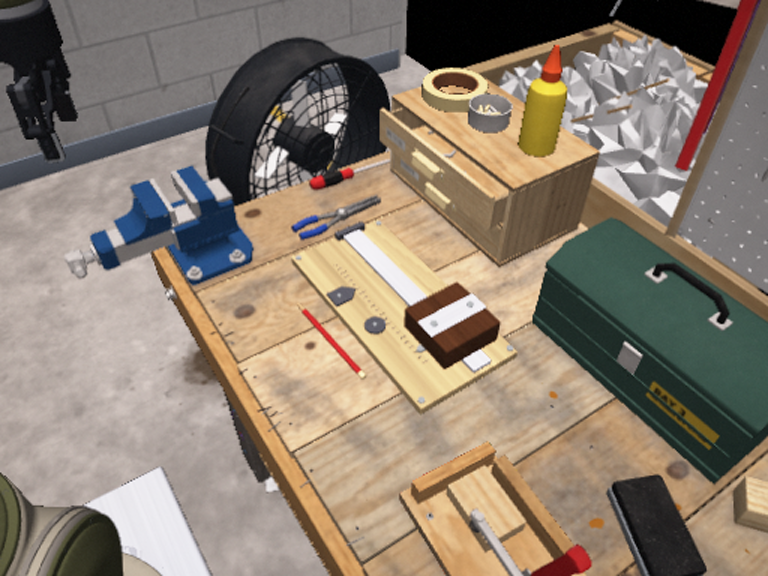

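The top view (×1.5) shows the board. Its end bar is at (249,265), the pointed plate's tip is near (337,311), the round plate is at (396,319), and the pointer tip is near (451,300). I'll enlarge that area.

```bash
python3 -c "
from h import *
c=shot('top','top2',(155,135,350,240),4)
for n,u,v,z in [('tip',337,311,19),('round',396,319,19),('ptr',451,300,20),('bl',247,348,15),('br',509,335,15),('tl',247,219,15),('tr',501,213,15),('blkR_b',489,291,57),('blkR_t',487,217,57),('blkL_b',415,292,57),('blkL_t',414,219,57)]:
  print(n,world(c,u/1.5,v/1.5,z).round(1))
"
```

```text
tip [477.1 264.6  19. ]
round [466.  191.5  19. ]
ptr [488.6 122.4  20. ]
bl [433.2 376.3  15. ]
br [444.1  50.6  15. ]
tl [597.3 378.4  15. ]
tr [601.   53.9  15. ]
blkR_b [493.6  80.4  57. ]
blkR_t [585.   79.1  57. ]
blkL_b [493.7 169.3  57. ]
blkL_t [583.6 168.4  57. ]
```

View pics/top2.png

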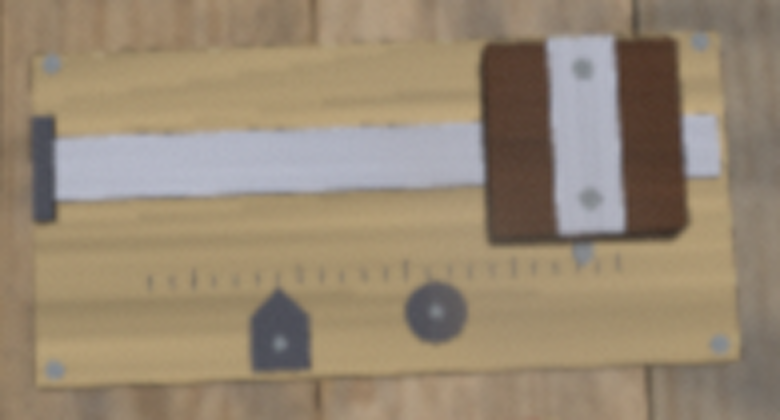

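```bash
python3 -c "
from h import *
c=dict(np.load('top2.npz'))
P={n:world(c,155+u/4,135+v/4,z)[:2] for n,u,v,z in [('tip',279,290,19),('ptr',583,264,20),('bl',37,385,15),('tl',33,57,15),('br',738,357,15),('tr',718,34,15),('s1',55,200,22),('s2',485,184,22),('t1',55,138,22),('t2',485,123,22),('bR_b',688,236,57),('bR_t',677,38,57)]}
for k in P: print(k,P[k].round(1))
for a,b in [('br','bl'),('tr','tl'),('s2','s1'),('t2','t1')]:
  d=P[b]-P[a];print(np.arctan2(-d[0],d[1]))
d=P['tl']-P['bl'];print('yx',np.arctan2(d[1],d[0]))
for y in (0,.02,.03): print(y,(P['tip']-P['ptr'])@[-np.sin(y),np.cos(y)])
"
```

```text
tip [476.8 264.5]
ptr [486.7 122.3]
bl [434.6 377.1]
tl [591.  381.1]
br [442.4  50.4]
tr [598.   53.1]
s1 [520.4 368.6]
s2 [525.  167.4]
t1 [549.9 368.9]
t2 [554.3 166.7]
bR_b [493.5  78.6]
bR_t [585.3  79.9]
0.023615523673377294
0.021507821820218452
0.023228539212676313
0.021574258862017835
yx 0.02528948360585806
0 142.17930677082256
0.02 142.34920156016415
0.03 142.41280064419868
```

Call:
servo_tool:
  commands:
    - [1,[0,0,0],[0,0,-0.99]]
    - [1,[0,0,0],[0,0,-0.99]]
    - [1,[0,0,0],[0,0,-0.99]]
    - [1,[0,0,0],[0,0,-0.99]]
    - [1,[-0.021,-0.028,0],[0,0,0]]
    - [1,[-0.021,-0.028,0],[0,0,0]]
    - [1,[-0.021,-0.028,0],[0,0,0]]
    - [1,[-0.021,-0.028,0],[0,0,0]]
    - [1,[-0.021,-0.028,0],[0,0,0]]
    - [1,[-0.021,-0.028,0],[0,0,0]]

```text
time_s: 0.98
eef_pos: [331.9, 317.7, 231.2]
ee_rot: [-0.0, -0.01, 1.0, -0.0]
force: [0.9, 0.8, 0.5]
grip_width: -0.001
grip_force: 0.0
```

Call:
servo_tool:
  commands:
    - [1,[-0.0206,-0.0293,0],[0,0,0]]
    - [1,[-0.0206,-0.0293,0],[0,0,0]]
    - [1,[-0.0206,-0.0293,0],[0,0,0]]
    - [1,[-0.0206,-0.0293,0],[0,0,0]]
    - [1,[-0.0206,-0.0293,0],[0,0,0]]
    - [1,[-0.0206,-0.0293,0],[0,0,0]]
    - [1,[-0.0206,-0.0293,0],[0,0,0]]
    - [1,[-0.0206,-0.0293,0],[0,0,0]]
    - [1,[-0.0206,-0.0293,0],[0,0,0]]
    - [1,[-0.0206,-0.0293,0],[0,0,0]]

```text
time_s: 1.82
eef_pos: [543.7, 28.6, 231.1]
ee_rot: [-0.0, -0.01, 1.0, 0.0]
force: [0.8, -0.0, -0.3]
grip_width: 0.004
grip_force: 0.0
```

Call:
servo_tool:
  commands:
    - [1,[0,0,0],[0,0,0]]
    - [1,[0,0,0.03],[0,0,0]]
    - [1,[0,0,0.03],[0,0,0]]
    - [1,[0,0,0.03],[0,0,0]]
    - [1,[0,0,0.03],[0,0,0]]
    - [1,[0,0,0],[0,0,0]]
    - [1,[0,0,0],[0,0,0]]

```text
time_s: 2.4
eef_pos: [542.6, 30.5, 111.0]
ee_rot: [-0.001, -0.01, 1.0, 0.0]
force: [0.0, -0.5, 0.5]
grip_width: -0.0
grip_force: 0.0
```

```bash
python3 -c "
from h import *
shot('top','top3',(155,100,405,260),3);shot('scene','sc3',(180,80,430,260),3);print(sense()['eef_pos'])"
```

```text
[543.99117842  30.27856479 113.24845216]
```

View pics/sc3.png

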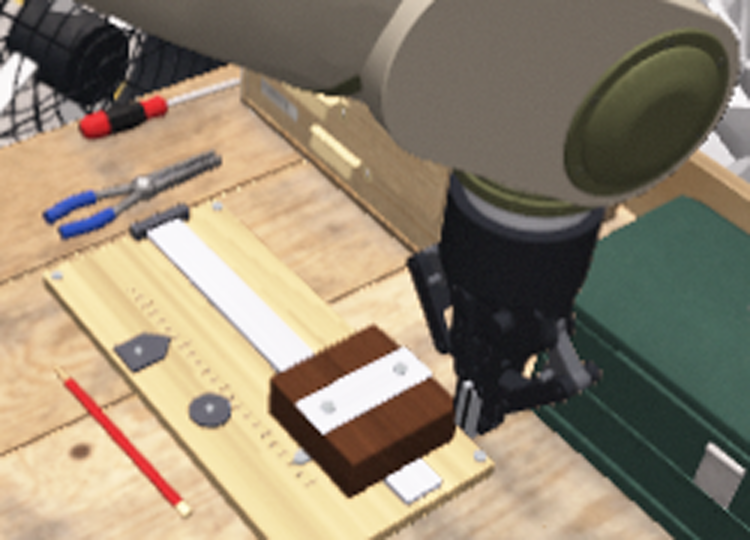

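The gripper is upright just right of the block (block's right face at about (450,410) in the crop), and the linkage clears its top. I'll lower it and approach for contact.

Call:
servo_tool:
  commands:
    - [1,[0,0,0.025],[0,0,0]]
    - [1,[0,0,0.025],[0,0,0]]
    - [1,[0,0,0.022],[0,0,0]]
    - [1,[0,0,0],[0,0,0]]
    - [1,[0,0,0],[0,0,0]]
    - [1,[0,0.005,0],[0,0,0]]
    - [1,[0,0.005,0],[0,0,0]]
    - [1,[0,0.005,0],[0,0,0]]
    - [1,[0,0.005,0],[0,0,0]]
    - [1,[0,0,0],[0,0,0]]

```text
time_s: 3.33
eef_pos: [542.8, 51.4, 39.9]
ee_rot: [0.0, -0.011, 1.0, 0.0]
force: [0.3, 0.4, -0.8]
grip_width: -0.0
grip_force: 0.0
```

Call:
servo_tool:
  commands:
    - [1,[0,0.004,0],[0,0,0]]
    - [1,[0,0.004,0],[0,0,0]]
    - [1,[0,0.004,0],[0,0,0]]
    - [1,[0,0.004,0],[0,0,0]]

```text
time_s: 3.67
eef_pos: [542.3, 66.6, 39.3]
ee_rot: [-0.0, -0.01, 1.0, -0.0]
force: [0.1, -5.6, -0.5]
grip_width: -0.003
grip_force: 2.7
```

Call:
servo_tool:
  commands:
    - [1,[0,0.008,0],[0,0,0]]
    - [1,[0,0.008,0],[0,0,0]]
    - [1,[0,0.008,0],[0,0,0]]
    - [1,[0,0.008,0],[0,0,0]]
    - [1,[0,0.008,0],[0,0,0]]
    - [1,[0,0.008,0],[0,0,0]]
    - [1,[0,0.008,0],[0,0,0]]
    - [1,[0,0.008,0],[0,0,0]]
    - [1,[0,0.008,0],[0,0,0]]
    - [1,[0,0.008,0],[0,0,0]]

```text
time_s: 4.5
eef_pos: [540.7, 145.8, 39.3]
ee_rot: [-0.0, -0.01, 1.0, -0.001]
force: [-0.1, -7.9, 1.2]
grip_width: 0.003
grip_force: 3.7
```

Call:
servo_tool:
  commands:
    - [1,[0,0,0],[0,0,0]]
    - [1,[0,-0.01,0],[0,0,0]]
    - [1,[0,-0.015,0],[0,0,0]]
    - [1,[0,-0.015,0],[0,0,0]]
    - [1,[0,0,0],[0,0,0]]
    - [1,[0,0,0],[0,0,0]]
    - [1,[0,0,0],[0,0,0]]
    - [1,[0,0,0],[0,0,0]]
    - [1,[0,0,0],[0,0,0]]

```text
time_s: 5.25
eef_pos: [541.5, 106.8, 39.3]
ee_rot: [-0.0, -0.01, 1.0, 0.0]
force: [-0.6, 0.9, -0.6]
grip_width: 0.003
grip_force: 0.0
```

```bash
python3 -c "
from h import *
shot('top','top4',(155,115,350,240),4)"
```

```text
(no output)
```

View pics/top4.png

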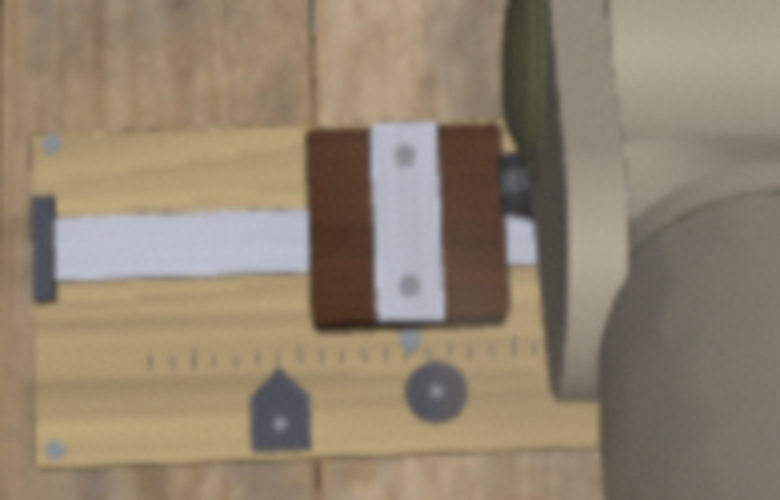

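The block is at rest with the hand off it. The pointer tip is at about (410,350) in the crop and the pointed plate's tip at (279,370), so it is still well short.

```bash
python3 -c "
from h import *
c=dict(np.load('top4.npz'))
a=world(c,155+279/4,115+370/4,19);b=world(c,155+410/4,115+350/4,20);print(a,b,(a-b)[:2]@[-.0224,1])"
```

```text
[476.79786942 264.45887597  19.        ] [485.1291047  203.27787092  20.        ] 61.36762472413811
```

Call:
servo_tool:
  commands:
    - [1,[0,0.012,0],[0,0,0]]
    - [1,[0,0.012,0],[0,0,0]]
    - [1,[0,0.008,0],[0,0,0]]
    - [1,[0,0.008,0],[0,0,0]]
    - [1,[0,0.008,0],[0,0,0]]
    - [1,[0,0.008,0],[0,0,0]]
    - [1,[0,0.008,0],[0,0,0]]
    - [1,[0,0.008,0],[0,0,0]]
    - [1,[0,0.008,0],[0,0,0]]
    - [1,[0,0.004,0],[0,0,0]]

```text
time_s: 6.13
eef_pos: [539.7, 190.7, 39.3]
ee_rot: [-0.0, -0.01, 1.0, -0.001]
force: [-0.2, -6.4, 2.0]
grip_width: -0.0
grip_force: 3.3
```

Call:
servo_tool:
  commands:
    - [1,[0,0,0],[0,0,0]]
    - [1,[0,0,0],[0,0,0]]

```text
time_s: 6.3
eef_pos: [539.7, 190.9, 39.3]
ee_rot: [0.0, -0.01, 1.0, 0.0]
force: [-0.9, 0.1, -1.0]
grip_width: -0.002
grip_force: 0.0
```

```bash
python3 -c "
from h import *
shot('top','top5',(155,115,350,240),4)"
```

```text
(no output)
```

View pics/top5.png

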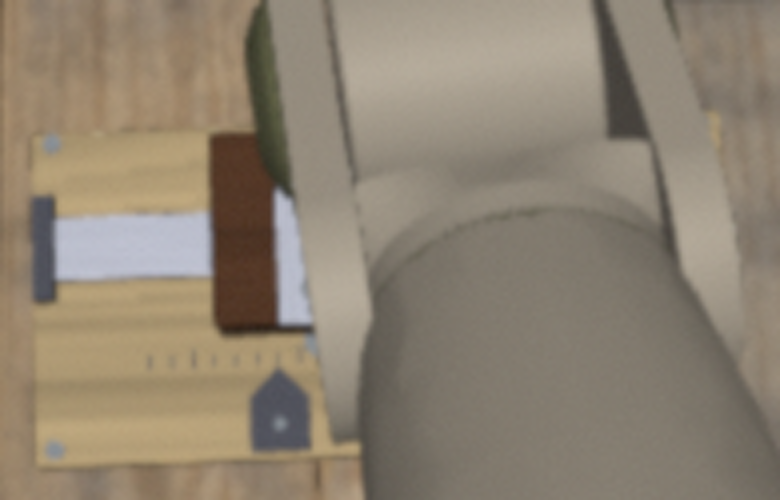

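The pointer is now at about (313,350), 35 crop pixels or roughly 16 mm short of the tip. I'll push 16 mm more, back off and lift.

Call:
servo_tool:
  commands:
    - [1,[0,0.004,0],[0,0,0]]
    - [1,[0,0.004,0],[0,0,0]]
    - [1,[0,0.004,0],[0,0,0]]
    - [1,[0,0.003,0],[0,0,0]]
    - [1,[0,0.001,0],[0,0,0]]
    - [1,[0,0,0],[0,0,0]]
    - [1,[0,-0.01,0],[0,0,0]]
    - [1,[0,-0.03,0],[0,0,0]]
    - [1,[0,-0.035,0],[0,0,0]]
    - [1,[0,-0.035,0],[0,0,0]]

```text
time_s: 7.18
eef_pos: [541.5, 95.1, 39.3]
ee_rot: [0.0, -0.01, 1.0, 0.0]
force: [1.0, -0.8, 0.3]
grip_width: -0.002
grip_force: 0.0
```

Call:
servo_tool:
  commands:
    - [1,[0,-0.03,-0.01],[0,0,0]]
    - [1,[0,-0.03,-0.02],[0,0,0]]
    - [1,[0,0,-0.03],[0,0,0]]
    - [1,[0,0,0],[0,0,0]]
    - [1,[0,0,0],[0,0,0]]

```text
time_s: 7.6
eef_pos: [543.6, 35.6, 100.6]
ee_rot: [0.002, -0.009, 1.0, -0.0]
force: [-0.1, -0.0, -1.3]
grip_width: -0.003
grip_force: 0.0
```

```bash
python3 -c "
from h import *
shot('top','top6',(155,115,350,240),4)"
```

```text
(no output)
```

View pics/top6.png

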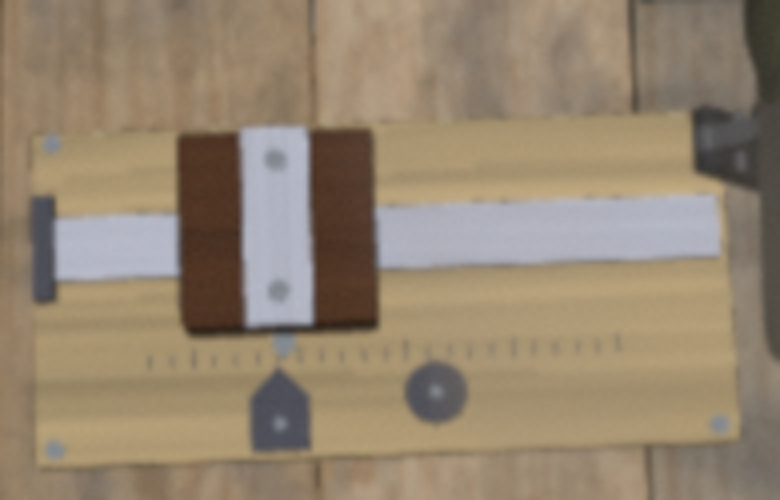

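The pointer (284,352) stands opposite the pointed plate's tip (279,370), about 2 mm short. The hand is clear of everything.

```bash
python3 -c "
from rig import *
print(finish_job())"
```

```text
the job is handed in; nothing more can be done
None
```

I set the stop in three taps, looking after each. The last picture shows the pointer about 2 mm short of the pointed plate's tip (12 mm allowed) with the hand clear, and I handed the job in; no verdict came back.

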